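Push a steel roller up a sloped fixture and hold it at the stop

TASK

With the fingertips or the outside of the fingers, slowly push the steel roller up the slope of the blue-railed fixture until it meets the red stop at the top, keeping the fingers behind it all the way so that it never runs back, and never lifting it off the fixture. Finish while still holding it clearly pressed against the stop, ready to be tacked; the program ends in that pose. Leave the tin, the V-block and the bolt beside the fixture where they stand.

Things in the scene. Friction and masses are not known exactly. Their poses are not given: they have to be found in the camera images.
- ramp: Fixed fixture 335 x 84 mm; place and yaw vary. x points up the slope (level axis), y across, z up; origin at table height, mid-width, under the foot of the slope. x -100 to 0 mm: level apron, top at 12 mm, with a 6 mm lip at its low end. From x = 0 a slope of 12 degrees, 190 mm long along it, up to the red stop. Blue side rails 66 mm apart, 8 mm thick, stand 8 mm above apron and slope.
- end_stop: Red stop plate, square to the slope at its top end, part of the ramp: 82 mm wide, 42 mm high above the slope. Origin on the slope surface in the middle of the stop's face; x points on up the slope (tilted 12 degrees), y across, z square to the slope. A roller resting against the stop has its centre at x = -25 mm, z = 25 mm in this frame.
- roller: Loose polished steel roller, 50 mm diameter, 60 mm long, dark bands, brass axle stubs 8 mm long at its ends; 0.35 to 0.7 kg. Origin at its centre; y is the axle, x and z turn as it rolls. Starts across the apron between the rails (3 mm play a side), centre 37 mm above the table and 28 to 58 mm before the foot of the slope. Pushing it up takes under 4 N; let go, it runs back.
- tip_jar: Small open red tin, 60 mm diameter, 60 mm high, loose, near the ramp on its -y side; leave alone. Origin at the centre of its underside.
- v_block: Grey steel V-block, 45 x 60 x 36 mm high, loose, near the ramp on its +y side; leave alone. Origin at the centre of its underside.
- bolt: Bolt standing on its hexagonal head, 28 x 24 mm, 60 mm high, loose, beyond the stop; leave alone. Origin at the centre of its underside.

How it is judged:
By the outcome, as a careful person would: the job done as asked, in the order asked, and still so for the second after the job is handed in, while the arm keeps its last pose, push and grip.
It also fails if it takes over 42 s, if anything falls off the work surface, if the arm or the gripper's body presses on something with over 40 N, if the wrist force passes 120 N, or if a joint passes its speed limit or range.

ROBOT

A 6-joint arm with a two-finger parallel gripper is mounted at the origin on a cart in front of the work surface, level with it; the furniture and walls round the work are solid. World frame = base frame: x ahead of the robot, y to its left, z up, the work surface at z = 0. Lengths are in m, angles in rad, forces in N, time in s.
With the tool pointing down it reaches from about 0.35 to 0.725 m from the base axis. Payload 4.3 kg.
Tool frame: the origin (TCP) lies midway between the tips of the shut fingers; the grasp point (between the pads) lies 19 mm behind it (robot.grasp_offset is the distance from the TCP to the grasp point, in m); z points along the fingers, y is the line along which they close (so a half turn about z gives the same grasp; the last joint's range is limited). The gripper opens to 85 mm and grips with 20 to 120 N. Pads are 22 mm wide; open, the fingers measure 114 mm over their backs; the gripper's body (76 mm by 85 mm) begins 54 mm behind the grasp point. The pads swing forward as they close: fully open they stand 13 mm farther back than shut.
Start: joints at [-1.355, 0.377, 0.081, 1.274, 0, 1.46], TCP at [0.184, -0.545, 0.231] pointing down, gripper open.
Joint ranges: [-2.72, 2.72], [-0.84, 1.66], [-1.02, 1.22], [-1.77, 2.12], [-1.37, 1.28], [-3.14, 3.14]. Speed limits (rad/s): [2.57, 2.57, 3.14, 3.14, 3.14, 3.14].

INTERFACE

Orientations are given as [roll, pitch, yaw] about the fixed x, y, z axes, in that order (R = Rz(yaw) Ry(pitch) Rx(roll)).
In Python, from plant import robot gives the robot as it stands. The module is installed in compiled form; this text tells all that it offers. Calls block until the motion is done:
- robot.goto(position, orientation): joint-space move of the TCP to a pose.
- robot.movel(position, speed=0.15, orientation=None, contact_N=None): straight line of the TCP; orientation=None keeps the orientation; speed is the mean speed in m/s. With contact_N (N) it stops when the force on the tool has changed by that much, and returns True; else False.
- robot.move_joints(angles): joint-space move.
- robot.open_gripper() and robot.gripper_close(force=None): open the fingers fully, or close them until they stop; force is the grip in N (None keeps the last).
- robot.hold(seconds).
- robot.inverse_kinematics(position, orientation): joint angles nearest the present ones, or None.
- robot.read_state(): the state.
- robot.snapshot(name): name is "side" or "top"; returns (picture, depth): 400x640x3 uint8, red, green, blue; 400x640 float32, m along the optical axis (not along the pixel's ray), 0 where there is no reading.
- robot.camera_model(name): a dict with "vfov" (degrees; the focal length in pixels is half the picture's height over the tangent of half this angle, whatever the lens; pixels are square), "cx", "cy" (the principal point, pixels), "rvec" (rotation vector, rad) and "tvec" (3), from world to camera coordinates, as OpenCV has them. Camera axes: x right, y down, z forward; pixel columns grow to the right and rows downward; lengths in m; the calibration is good to about 2 mm. A picture is of the moment at which its call begins. camera_model takes no time and is no camera call.
A pose or a line that the arm cannot do raises robot.PlanningError and nothing moves.
- robot.sign_off(): hands the job in; it is judged then, once.
Trained networks look in the newest picture that a camera, given by its name, has taken for a name from the list of things; names that differ only in an ending like _2 or _b are one class to them, and where a whole thing is asked for, a point or a joint stands for the part that bears it (a point fixed in the world has none). Each returns a list of dicts, best first, with "conf" (0 to 1); they miss things now and then, are a little off and sometimes report something else, mostly with a low value. They report only what shows in the picture. A call takes as long as a camera call.
- robot.look_for(camera, target): "extent" ([left, top, right, bottom] in pixels, round what is visible of it).
The state is a dict: "time_s": time; "joint_positions": joint angles; "qd": joint speeds; "effort": joint torques, N m; "ee_pos": TCP position; "tcp_rot": TCP orientation; "wrist_force": force on the tool from outside, world axes, zero at the start; "moment": the same for the moment, N m; "opening": opening from 0.0 (shut) to 1.0 (fully open); "gripper_force": force on a finger pad.
Only numpy, scipy, OpenCV 4.12 (cv2) and the standard library are available. Lean on these libraries where they do the work, as an engineer would, in place of code of your own. Each camera call takes 0.05 s, during which the arm holds its last target. There are 200 camera calls.

## Working session

There is one attempt and no reset: what is moved stays moved. The work goes in short steps, each a Python script; the robot and the scene stay as the last script left them, time stands still between calls to the robot, and variables do not carry over. Pictures are saved under pics/ and viewed, at most 10 in all, crops included, and the job is handed in when it is done.

```bash
mkdir -p pics; cat > h.py <<'E'
import numpy as np, cv2
from plant import robot
def snap(cam,fn=None):
    p,d=robot.snapshot(cam)
    if fn: cv2.imwrite('pics/'+fn,p[:,:,::-1])
    return p,d
def cloud(cam,d):
    m=robot.camera_model(cam); f=200/np.tan(np.radians(m['vfov'])/2)
    R=cv2.Rodrigues(np.array(m['rvec'],float))[0]; t=np.array(m['tvec'],float).ravel()
    v,u=np.mgrid[:400,:640]
    P=np.stack([(u-m['cx'])/f*d,(v-m['cy'])/f*d,d],-1)
    W=(P-t)@R; W[d<=0]=np.nan
    return W
E
python3 - <<'E'
from h import *
for c in('top','side'):
    p,d=snap(c,c+'1.png'); W=cloud(c,d); np.savez(c+'.npz',p=p,d=d,W=W)
    m=robot.camera_model(c);print(c,m)
    for t in('ramp','end_stop','roller','tip_jar','v_block','bolt'):
        for r in robot.look_for(c,t)[:2]:
            e=r['extent'];u=int((e[0]+e[2])/2);v=int((e[1]+e[3])/2)
            print(t,round(r['conf'],2),np.round(e),W[min(v,399),min(u,639)].round(3))
E
```

```text
top {'vfov': 43.67680996360099, 'cx': 323.93315348093176, 'cy': 191.6901560880061, 'rvec': array([ 2.20412403, -2.16692919,  0.10222689]), 'tvec': array([0.09800601, 0.52049005, 0.9943051 ])}
ramp 0.72 [254. 158. 424. 237.] [0.508 0.078 0.029]
end_stop 0.61 [266. 179. 282. 223.] [0.498 0.207 0.049]
roller 0.86 [379. 172. 405. 210.] [ 0.521 -0.026  0.058]
tip_jar 0.58 [314. 110. 344. 142.] [0.661 0.098 0.001]
tip_jar 0.33 [262. 178. 283. 221.] [0.5   0.209 0.055]
v_block 0.81 [344. 233. 379. 270.] [0.4   0.03  0.021]
bolt 0.49 [228. 193. 243. 209.] [0.496 0.285 0.034]
side {'vfov': 51.3427310039945, 'cx': 315.66872524738204, 'cy': 199.00634114514924, 'rvec': array([ 1.04097595, -2.34719981,  1.12267896]), 'tvec': array([0.42794779, 0.25911004, 0.66667436])}
ramp 0.88 [256. 184. 389. 280.] [0.46  0.143 0.048]
end_stop 0.98 [273. 211. 309. 244.] [0.489 0.2   0.076]
roller 0.88 [344. 174. 377. 204.] [ 0.505 -0.016  0.05 ]
tip_jar 0.71 [266. 166. 290. 207.] [0.631 0.118 0.052]
v_block 0.68 [360. 218. 395. 248.] [0.404 0.037 0.018]
v_block 0.42 [268. 167. 288. 204.] [0.632 0.119 0.055]
bolt 0.54 [244. 253. 261. 284.] [0.489 0.293 0.031]
```

View pics/top1.png

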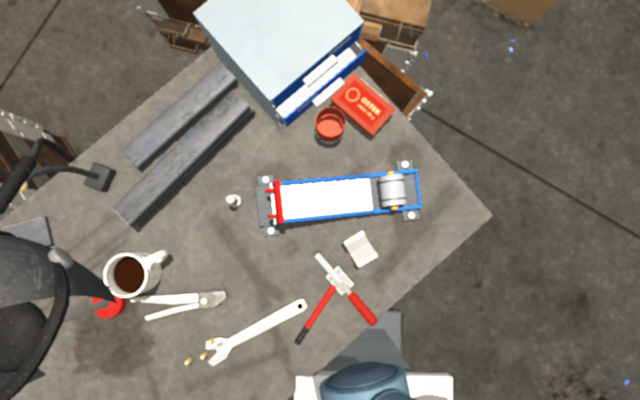

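View pics/side1.png

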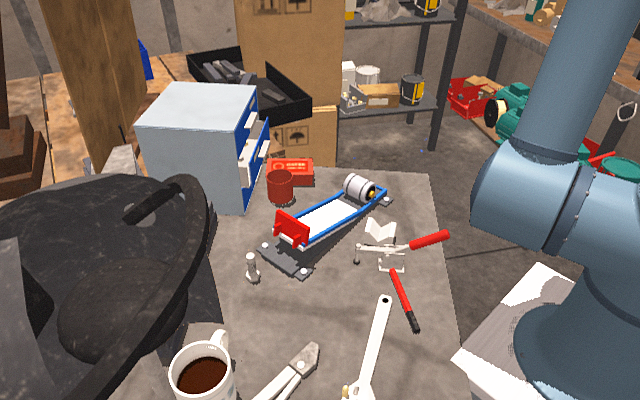

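```bash
python3 - <<'E'
from h import *
for c in('top','side'):
    z=np.load(c+'.npz');p=z['p'].astype(int);W=z['W'];r,g,b=p[...,0],p[...,1],p[...,2]
    box=(W[...,0]>.38)&(W[...,0]<.62)&(W[...,1]>-.15)&(W[...,1]<.27)&(W[...,2]>.008)
    B=box&(b>r*1.5)&(b>g*1.15)&(b>60)
    q=W[B]; print(c,'blue',len(q),cv2.minAreaRect(q[:,:2].astype(np.float32)))
    R=box&(r>1.6*g)&(r>1.6*b)&(W[...,1]>.15)&(W[...,1]<.25)&(W[...,0]<.58)
    q=W[R]; print('red',len(q),cv2.minAreaRect(q[:,:2].astype(np.float32)),q.min(0),q.max(0),np.median(q,0))
E
```

```text
top blue 1104 ((0.5127562284469604, 0.05129719525575638), (0.08387529104948044, 0.2801329493522644), 7.299597263336182)
red 323 ((0.49333760142326355, 0.20353098213672638), (0.08182216435670853, 0.030859366059303284), 7.0344929695129395) [0.45305669 0.18375791 0.00889681] [0.53560581 0.22193306 0.09735081] [0.49373551 0.19563341 0.09081685]
side blue 723 ((0.5088353753089905, 0.05823659896850586), (0.08424883335828781, 0.2984762489795685), 7.334109783172607)
red 799 ((0.4989481568336487, 0.19658832252025604), (0.06044186279177666, 0.09098823368549347), 67.70478820800781) [0.44905327 0.15136716 0.04093364] [0.53175834 0.22341923 0.09373799] [0.48687551 0.19926073 0.07400986]
```

The top view shows the stop at (277,200), roller (392,190), tin (330,125), V-block (360,249) and bolt (233,201). The side view agrees: the ramp rises toward +y (yaw about 97°) and the roller lies on the apron.

```bash
python3 - <<'E'
from h import *
yaw=np.radians(97.3);ax=np.array([np.cos(yaw),np.sin(yaw)]);la=np.array([-np.sin(yaw),np.cos(yaw)])
C=np.array([.5128,.0513])
for c in('top','side'):
    z=np.load(c+'.npz');p=z['p'].astype(int);W=z['W'];r,g,b=p[...,0],p[...,1],p[...,2]
    s=(W[...,:2]-C)@ax; t=(W[...,:2]-C)@la; h=W[...,2]
    B=(b>r*1.5)&(b>g*1.15)&(b>60)&(abs(t)<.06)&(abs(s)<.2)&(h>.005)
    print(c,'blue s',np.percentile(s[B],[0,1,5,95,99,100]).round(4),'t',np.percentile(t[B],[1,99]).round(4))
    S=(abs(t)<.025)&(s>-.02)&(s<.10)&(h>.005); k=np.polyfit(s[S],h[S],1); print('slope',np.degrees(np.arctan(k[0])),'foot s',(0.012-k[1])/k[0])
    Rr=(abs(t)<.027)&(s<-.03)&(s>-.15)&(h>.035); 
    A=np.c_[2*s[Rr],2*h[Rr],np.ones(Rr.sum())]; x=np.linalg.lstsq(A,s[Rr]**2+h[Rr]**2,rcond=None)[0]
    print('roller n',Rr.sum(),'s,h',x[:2],'rad',np.sqrt(x[2]+x[0]**2+x[1]**2),'s range',s[Rr].min(),s[Rr].max(),'top',np.nanmax(h[Rr]),s[Rr&(h>.058)].mean())
    R=(r>1.6*g)&(r>1.6*b)&(abs(t)<.05)&(s>.08)&(h>.083); print('stop top s',np.percentile(s[R],[2,50,98]).round(4),h[R].max(), 't',t[R].min(),t[R].max())
from scipy.spatial.transform import Rotation
for y in(97.3,-82.7):
    for P in([.54,-.14,.12],[.51,.13,.055]):
        print(y,robot.inverse_kinematics(P,[np.pi,0,np.radians(y)]))
st=robot.read_state();print(st['time_s'],st['tcp_rot'],st['ee_pos'])
E
```

```text
top blue s [-0.142  -0.1387 -0.1363  0.1237  0.1352  0.1401] t [-0.0409  0.0419]
slope 12.028941304789836 foot s -0.03345696937677817
roller n 682 s,h [-0.08024765  0.03776495] rad 0.023303141904366394 s range -0.10441184173346381 -0.0551683255814614 top 0.06555043145886101 -0.07991836187881741
stop top s [0.1385 0.1437 0.1489] 0.09735081440718432 t -0.04088620548771894 0.040805552904248206
side blue s [-0.1419 -0.1382 -0.1288  0.1299  0.1544  0.1566] t [-0.0375  0.045 ]
slope 12.113434314612194 foot s -0.026933331722771705
roller n 376 s,h [-0.07980212  0.03647844] rad 0.022209424834627425 s range -0.0953174625306792 -0.05427711665193336 top 0.061841407786401556 -0.08063446964728363
stop top s [0.1374 0.1457 0.1493] 0.09373799099771575 t -0.03687620690383609 0.04443034887691982
97.3 [-0.36738977  0.39934892 -0.18127444  0.99017297  0.          1.07599753]
97.3 [ 0.12902326  0.40386649 -0.36273635  0.80419349  0.          1.57241055]
-82.7 [-0.36738977  0.39934892 -0.18127444  0.99017297  0.         -2.06559513]
-82.7 [ 0.12902326  0.40386649 -0.36273635  0.80419349  0.         -1.56918211]
0.7 [3.14147808e+00 3.78280040e-06 3.25765674e-01] [ 0.18405348 -0.54479175  0.23134083]
```

```bash
cat >> h.py <<'E'
yaw=np.radians(97.3);ax=np.array([np.cos(yaw),np.sin(yaw)]);la=np.array([-np.sin(yaw),np.cos(yaw)])
C=np.array([.5128,.0513])+.0015*la
O=[np.pi,0,yaw]
def P(s,z): return [*(C+s*ax),z]
E
python3 - <<'E'
from h import *
robot.gripper_close(20)
robot.goto(P(-.124,.14),O)
print(robot.read_state()['wrist_force'])
print(robot.movel(P(-.124,.022),speed=.06,contact_N=6))
st=robot.read_state();print(st['time_s'],st['ee_pos'],P(-.124,.022),st['wrist_force'],st['opening'])
p,d=snap('side'); q=snap('top')[0]
cv2.imwrite('pics/c.png',np.hstack([cv2.resize(a,None,fx=3,fy=3)[:,:,::-1] for a in(p[130:300,270:400],q[140:260,350:450].copy().repeat(1,0) if 0 else cv2.copyMakeBorder(q[130:250,340:460],0,50,0,0,0))]))
E
```

```text
[-1.24776804 -0.72561883 -1.26854972]
False
5.7083 [ 0.52734356 -0.07194535  0.02229617] [np.float64(0.5270681698026825), np.float64(-0.07188550779406572), 0.022] [-0.02308051  0.08267946 -0.24700039] 0.0023730192346749744
```

View pics/c.png

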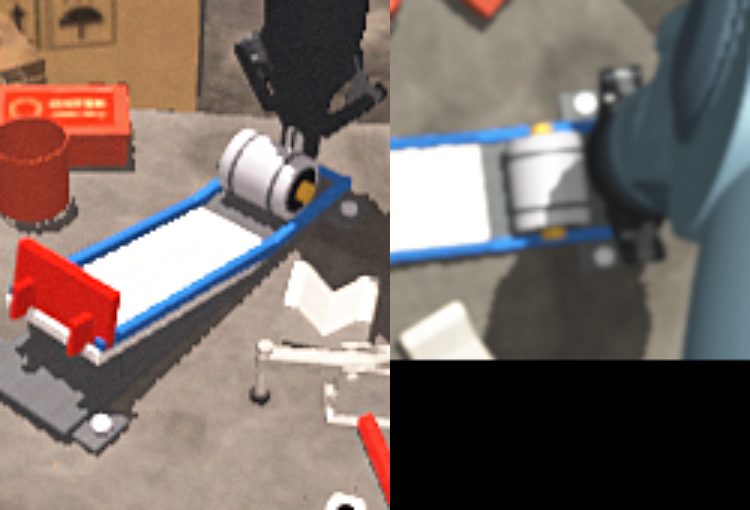

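The fingers are down just behind the roller, at crop (300,150) in the side view, centred between the rails and touching nothing. Next is one continuous slow push.

```bash
python3 - <<'E'
from h import *
print(robot.movel(P(.10,.0568),speed=.024,contact_N=12))
for i in range(2):
    st=robot.read_state();e=st['ee_pos'];print(st['time_s'],e,'s',(e[:2]-C)@ax,'F',st['wrist_force'],'axial',st['wrist_force'][:2]@ax)
    robot.hold(.3)
p,d=snap('side'); q=snap('top')[0]
cv2.imwrite('pics/d.png',np.hstack([cv2.resize(a,None,fx=3,fy=3)[:,:,::-1] for a in(p[130:300,250:380],cv2.copyMakeBorder(q[130:250,250:370],0,50,0,0,0))]))
E
```

```text
True
13.2 [0.50099638 0.12954551 0.05344071] s 0.07911111274509054 F [ 0.36665626 -0.79705406 -0.32455223] axial -0.8371825271339801
13.5 [0.50050631 0.12914037 0.05307985] s 0.07877152816739252 F [-0.12530304 -0.57494804  0.21487769] axial -0.554366186317243
```

View pics/d.png

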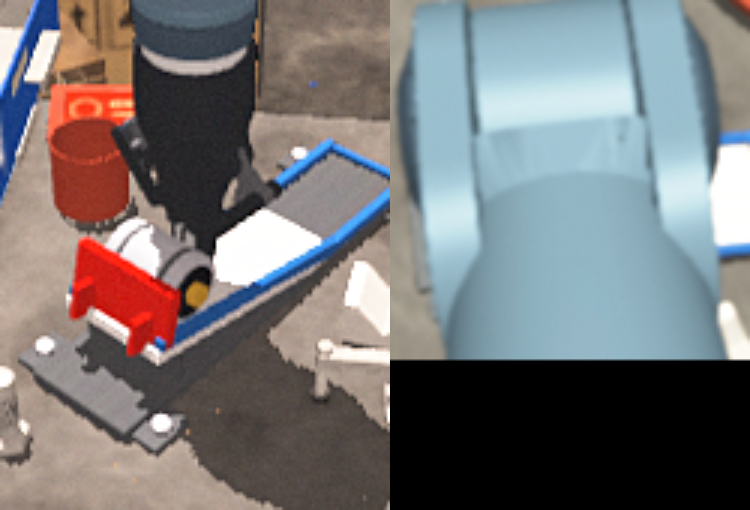

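The roller is at the red stop (crop (150,260)) with the fingers behind it, but the contact stop relaxed the push. I'll press on in small steps.

```bash
python3 - <<'E'
from h import *
st=robot.read_state();e=st['ee_pos'];s0=(e[:2]-C)@ax;z=e[2]
for i in range(1,13):
    robot.movel(P(s0+.001*i,z+.0001*i),speed=.006)
    robot.hold(.15)
    st=robot.read_state();e=st['ee_pos'];f=st['wrist_force'];print(round(st['time_s'],2),'s',round((e[:2]-C)@ax,4),round(e[2],4),'F',np.round(f,1),'axial',round(f[:2]@ax,1))
    if f[:2]@ax<-12: break
robot.hold(.5); st=robot.read_state();print(st['time_s'],st['wrist_force'],st['ee_pos'])
p,d=snap('side');print([(r['conf'],r['extent']) for r in robot.look_for('side','roller')[:1]])
cv2.imwrite('pics/e.png',cv2.resize(p[130:300,230:400],None,fx=3.4,fy=3.4)[:,:,::-1])
E
```

```text
14.39 s 0.0793 0.0533 F [-0.5 -3.6  1.5] axial -3.5
14.86 s 0.0793 0.0534 F [-0.1 -6.2  1. ] axial -6.2
15.32 s 0.0793 0.0534 F [ 1.  -8.7  0.8] axial -8.7
15.79 s 0.0794 0.0534 F [  0.3 -11.3   0.9] axial -11.3
16.26 s 0.0794 0.0535 F [  1.1 -14.5  -0.3] axial -14.6
16.7583 [  0.30182548 -14.17572118  -1.00317726] [0.50114871 0.12985208 0.05346983]
[(0.78, [283.4, 202.5, 321.9, 236.9])]
```

View pics/e.png

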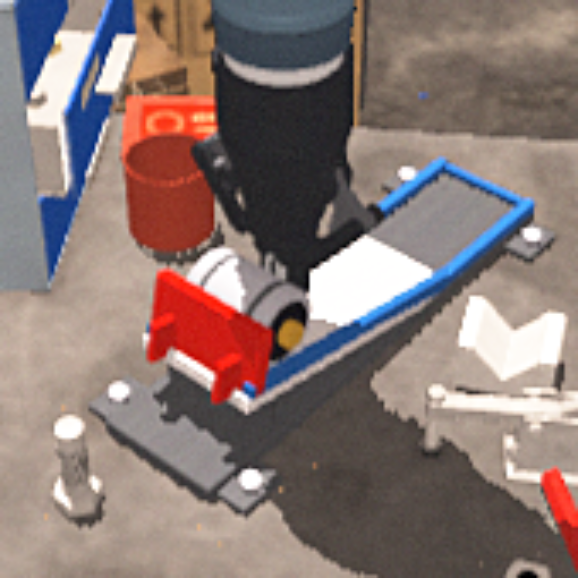

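The roller sits against the red stop at (250,310), the fingers press it with a steady 14 N and no longer advance, and the tin, V-block and bolt are untouched.

```bash
python3 -c "
from plant import robot
print(robot.read_state()['wrist_force'],robot.sign_off())"
```

```text
the job is handed in; nothing more can be done
[  2.28496479 -14.96345502  -1.25740909] None
```

I pushed the roller up the slope to the red stop in about 17 s and handed the job in with the fingers still pressing it there at about 15 N; the tin, V-block and bolt were not touched.

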